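# Clamp the inlaid bag handle in the slip-clutch press

## Robot

A 6-joint arm with a two-finger parallel gripper is mounted at the origin on the work surface. World frame = base frame: x ahead of the robot, y to its left, z up, the work surface at z = 0. Lengths are in m, angles in rad, forces in N, time in s.
With the tool pointing down it reaches from about 0.325 to 0.775 m from the base axis. Payload 5.5 kg.
Tool frame: the origin (TCP) lies between the finger pads; the fingertips stand 19 mm ahead of it and the grasp point (between the pads) is the TCP; z points along the fingers, y is the direction in which the jaws open and shut (so a half turn about z gives the same grasp; the last joint's range is limited). The gripper opens to 88 mm and grips with 3 to 60 N. Pads are 20 mm wide; open, the fingers measure 115 mm over their backs; the gripper's body (75 mm by 178 mm) begins 61 mm behind the grasp point.
Start: joints at [-1.394, 0.091, 1.231, -0, 1.82, -0.057], TCP at [0.139, -0.584, 0.242] pointing down, gripper open.
Joint ranges: [-2.87, 2.87], [-0.86, 2.18], [0.17, 2.46], [-1.51, 4.65], [0.06, 2.69], [-2.65, 2.65]. Speed limits (rad/s): [2.57, 2.57, 3.01, 3.14, 3.14, 3.14].

## Interface

Orientations are given as a unit quaternion [x, y, z, w].
In Python, from rig import get_state, viewer, hand_in, nets gives the robot as it stands.
- The arm moves only by the tool drive_tool, never from a script. Its argument "commands" is a list of rows, each an object of numbers: "dx", "dy", "dz": the shift along the tool's x, y, z in mm; "ax", "ay", "az": the turn, a rotation vector about the tool's x, y, z in rad; "gripper": the finger opening in mm, from 0 to 87.8. In form: [{"dx": .., "dy": .., "dz": .., "ax": .., "ay": .., "az": .., "gripper": ..}, ...]. A call has 1 to 20 rows; each row shifts and turns the commanded pose from where the row before left it, along the tool's axes as they then stand; what a row does not reach is not made up. A row lasts 1/10 s, in which the tool goes at most 50 mm and 8.59 degrees, less where a joint would pass 70% of its speed; a pose out of reach is approached as far as the arm can. A call is refused whole if a number of a shift passes 50 or a number of a turn 0.15, either way. A call with a gripper value outside its range is refused whole. The fingers move at their own pace and stop on an object; the grip force is fixed at half the most. Time passes only in rows, so rows that do not move let the fingers close. It gives the time, the measured TCP pose, the force and the opening at its end, in the units of the state.
- get_state(): the state, without advancing time (a new reading comes with each control period).
- viewer.grab_frame(name): name is "scene" or "top" or "wrist"; returns a dict with "image" (400x640x3 uint8, blue, green, red), "mtx" (3x3 intrinsics, pixels), "R" (3x3) and "t" (3): a world point X has camera coordinates R X + t; the wrist camera has in their place "T_tool_cam" (4x4, takes a point from camera to tool coordinates, whose origin is the TCP and whose axes are the flange's). Camera axes: x right, y down, z forward; pixel columns grow to the right and rows downward; lengths in m; the calibration is good to about 2 mm. A picture is of the moment at which its call begins: read the wrist's pose just before it. There is no depth.
- hand_in(): hands the job in, once; it reports no verdict.
Trained networks look in a picture, given as the dict that the camera call returned (one of the last four; its "shot" number tells which), for a name from the list of things; names that differ only in an ending like _2 or _b are one class to them, and where a whole thing is asked for, a point or a joint stands for the part that bears it (a point fixed in the world has none). Each returns a list of dicts, best first, with "p" (0 to 1); they miss things now and then, are a little off and sometimes report something else, mostly with a low value. They report only what shows in the picture. A call takes as long as a camera call. They do not tell look-alikes from the thing itself.
- nets.outline_of(label, picture): "pixels" (400x640 bool, what is visible of it) and "position" ([column, row] as shares, 0 to 1, of the picture: columns of its width, rows of its height, amid what is visible of it).
- nets.spot_point(label, picture): "position" ([column, row] as shares, 0 to 1, of the picture: columns of its width, rows of its height: a listed point, or the origin of a listed thing).
The state is a dict: "clock": time; "joints": joint angles; "qvel": joint speeds; "effort": joint torques, N m; "tcp_pos": TCP position; "orientation": TCP orientation; "wrist_force": force on the tool from outside, world axes, zero at the start; "wrist_torque": the same for the moment, N m; "grip_width": opening from 0.0 (shut) to 1.0 (fully open).
Only numpy, scipy, OpenCV 4.12 (cv2) and the standard library are available. Lean on these libraries where they do the work, as an engineer would, in place of code of your own. Each camera call takes 0.05 s, during which the arm holds its last target. There are 200 camera calls.

## Task

Slide the dark wooden bag handle that lies in the green press gently and fully home against the brass stop at the back. Then turn the press's black thumbscrew clockwise until its clutch first slips, stop there (well within an eighth of a turn of slipping, or the inlay is spoilt), and let go, leaving the handle clamped. Leave the other things on the bench alone.

Things in the scene. Friction and masses are not known exactly. Their poses are not given: they have to be found in the camera images.
- press: Green bench press fixed to the table. Origin: on its centre line at table height; +x runs from the open mouth to the back (the way the handle slides in), z up. Base x -115 to +105 mm, 130 wide, 8 high. Head: x -5 to +100, 70 wide, z 64 to 92. Upright screw axis at x = +25, y = 0. Two steel guide rails, x -40 to +60, tops at z 28, stand 37 mm apart and keep the handle straight.
- bed: Steel bed plate of the press, 170 x 37 mm (press x -110 to +60), top at z 18, on which the handle slides. Same origin and axes as the press.
- stop: Brass stop plate at the back of the press, 40 mm wide, z 18 to 48, front face at press x = +60. Same origin and axes as the press. A push of over 25 N on it is too hard.
- stop_face (a point): Centre of the stop's front face (press x +60, z 30); axes as the press.
- handle: Dark wooden bag-handle bar, brass strip in its top, 140 x 34 x 24 mm, about 140 g, loose. Origin: centre of its underside; x along it towards the stop, z up. It lies on the bed between the rails, 35 to 60 mm short of the stop, and slides with 1 to 2 N. When home its tail juts 75 mm out before the press head and 40 mm before the rails: push it at the tail or pinch it across there.
- handle_nose (a point): Centre of the handle's end face at the stop end (x +70 mm, 12 mm up).
- handle_tail (a point): Centre of the handle's other end face, nearest the mouth (x -70 mm, 12 mm up).
- screw_top (a point): Centre of the top of the thumbscrew, on the upright screw axis (139 mm above the table); a fixed point of the press. The thumbscrew is black, round, knurled, 44 mm across and 34 tall (z 105 to 139), over a brass collar 56 mm across (z 94 to 104). It does not rise or fall. Clockwise from above lowers a pad under the head, 20 mm a turn; it starts 2 to 9 mm above the handle's level.
- pin_top (a point): Top of a thin brass pin on the screw axis, 7 mm across, 3 mm above the thumbscrew's top at first. It rises 0.6 mm per rad of slip, too little to steer by: feel the moment. Free turning drags with 0.16 N m, for 0.7 to 2.9 rad, often several grasps. When the pad bears on the handle the moment climbs 0.16 N m more within some 0.2 rad, then stays level while the clutch slips.
- pin: The same brass pin, turning with the thumbscrew; origin at the thumbscrew's top at first. Slip of over an eighth of a turn (0.785 rad) in all spoils the inlay; 0.2 to 0.4 rad is a clear first slip. A white line on the thumbscrew lines up with a red mark on the collar until it slips. Let go, the screw stays tight. If the moment is read at rest the whole scale may shift, its 0.16 N m rise does not.
- spare_handle: A second handle bar like the first, 140 x 34 x 24 mm, on the table to the left. Leave alone. Origin: centre of its underside.
- hammer: Hammer lying on the table to the right. Leave alone. Origin: on the table under its handle.
- awl: Orange-handled awl lying on the right. Leave alone. Origin: on the table under its handle.
- rivet_bowl: White bowl, 80 mm across, on the left. Leave alone. Origin: centre of its underside.
- edge_bottle: Amber bottle, 48 mm across, 110 mm tall, on the left. Leave alone. Origin: centre of its underside.
- mug: Blue mug, 76 mm across, 85 mm tall, on the right. Leave alone. Origin: centre of its underside.
- weight: Brass disc weight, 60 mm across, 35 mm tall, on the left. Leave alone. Origin: centre of its underside.
Not all that is in view belongs to the job. What is shaped like the handle but pink or turquoise is not meant.

How it is judged:
On the way, in this order (a step that is already met when the one before it is completed fails the run):
1. the handle is fully home: its nose within 2.5 mm of the stop (x of handle_nose in the frame of stop_face above -0.0025 m), for 0.2 s.
2. the clutch has slipped at least 0.08 rad with the handle clamped (over 20 N between handle and bed) (contact force between handle and bed above 20 N and z of pin_top in the frame of screw_top above 0.00305 m), for 0.2 s.
At the end, for the whole second after the job is handed in: The handle's nose is within 2.5 mm of the stop, the handle is clamped (over 20 N on the bed) and at rest, the clutch has slipped between 0.08 and 0.785 rad in all (the pin shows 0.6 mm per rad) (all of step 2 and x of handle_nose in the frame of stop_face above -0.0025 m and linear speed of handle below 0.01 m/s); the robot touches nothing.
It fails at once if the clutch slips more than an eighth of a turn (0.785 rad) (z of pin_top in the frame of screw_top above 0.00347 m).
It fails at once if the handle is rammed against the stop with over 25 N (contact force between handle and stop above 25 N).
It fails at once if another thing on the bench is moved more than 3 cm (distance of any of spare_handle, hammer, awl, rivet_bowl, edge_bottle, mug, weight from where it was at the start of the episode above 0.03 m).
It also fails if it takes over 70 s, if anything falls off the work surface, if the arm or the gripper's body presses on something with over 40 N, if the wrist force passes 120 N, or if a joint passes its speed limit or range.

## Working session

There is one attempt and no reset: what is moved stays moved. The work goes in short steps, Python scripts to look and compute and a tool call to move; the robot and the scene stay as the last step left them, time stands still between calls to the robot, and variables do not carry over. Pictures are saved under pics/ and viewed, about 8 in all and at most 12, crops included, and the job is handed in when it is done.

Besides the shell and the picture viewer there is one more tool, called in YAML: its name, and indented under it one key for each argument. drive_tool: Moves the arm, as the interface text tells. Its arguments: {"type":"object","properties":{"commands":{"type":"array"}},"required":["commands"]}

```bash
mkdir -p pics; cat > h.py <<'E'
import numpy as np, cv2
from rig import get_state, viewer, hand_in, nets
def px2z(f,pos,z):
    u=np.array([pos[0]*640,pos[1]*400,1]); d=f["R"].T@np.linalg.inv(f["mtx"])@u; c=-f["R"].T@f["t"]
    return c+d*(z-c[2])/d[2]
def proj(f,X):
    p=f["mtx"]@(f["R"]@np.array(X)+f["t"]); return p[:2]/p[2]
E
python3 - <<'E'
from h import *
np.set_printoptions(precision=4,suppress=True)
s=get_state(); print({k:np.round(v,3) for k,v in s.items()})
ims=[]
Z=dict(screw_top=.139,pin_top=.142,stop_face=.030,handle_nose=.030,handle_tail=.030,handle=.018,press=0,bed=0,spare_handle=0,hammer=0,awl=0,rivet_bowl=0,edge_bottle=0,mug=0,weight=0)
for n in("top","scene"):
    f=viewer.grab_frame(n); ims.append(f["image"]); cv2.imwrite(f"pics/{n}.png",f["image"])
    for k,z in Z.items():
        for r in nets.spot_point(k,f)[:2]:
            print(n,k,round(r["p"],2),np.array(r["position"])*[640,400],px2z(f,r["position"],z))
cv2.imwrite("pics/a.png",cv2.resize(np.vstack(ims),(480*2*5//8,600)))
E
```

```text
{'clock': np.float64(0.0), 'joints': array([-1.394,  0.092,  1.232, -0.   ,  1.82 , -0.057]), 'qvel': array([ 0.001, -0.002, -0.   ,  0.   ,  0.001,  0.001]), 'effort': array([ -0.001, -44.647, -40.644,   0.07 ,   0.03 ,  -0.   ]), 'tcp_pos': array([ 0.139, -0.583,  0.241]), 'orientation': array([ 0.993,  0.117, -0.   , -0.001]), 'wrist_force': array([-0.082, -0.342, -0.763]), 'wrist_torque': array([ 0.03 ,  0.006, -0.015]), 'grip_width': np.float64(1.0)}
top screw_top 0.65 [274.176 161.6  ] [0.6522 0.1481 0.139 ]
top pin_top 0.41 [279.104 193.8  ] [0.5522 0.1307 0.142 ]
top pin_top 0.25 [433.472 247.12 ] [ 0.3955 -0.3414  0.142 ]
top handle_nose 0.91 [285.12 172.08] [0.6388 0.1214 0.03  ]
top handle_nose 0.86 [361.28 153.08] [ 0.7078 -0.1353  0.03  ]
top handle_tail 0.85 [323.328 156.48 ] [ 0.6941 -0.0067  0.03  ]
top handle_tail 0.84 [276.224 214.6  ] [0.4952 0.1483 0.03  ]
top handle 0.95 [300.224 250.08 ] [0.3782 0.0669 0.018 ]
top handle 0.95 [340.992 155.48 ] [ 0.7011 -0.0674  0.018 ]
top press 0.9 [281.472 172.8  ] [0.6413 0.1359 0.    ]
top spare_handle 0.6 [197.888 204.2  ] 
[... 1049 characters left out ...]
.63 [364.8 229.6] [0.5541 0.1448 0.018 ]
scene press 0.59 [363.776 249.68 ] [0.6163 0.1348 0.    ]
scene bed 0.74 [465.472 255.2  ] [0.6572 0.4293 0.    ]
scene spare_handle 0.7 [364.928 226.2  ] [0.5254 0.15   0.    ]
scene spare_handle 0.69 [447.168 223.4  ] [0.5319 0.4064 0.    ]
scene hammer 0.76 [190.912 206.2  ] [ 0.4008 -0.4023  0.    ]
scene awl 0.54 [190.208 242.4  ] [ 0.5524 -0.3858  0.    ]
scene rivet_bowl 0.78 [418.304 176.08 ] [0.3138 0.3612 0.    ]
scene edge_bottle 0.6 [464.32 256.12] [0.6602 0.425  0.    ]
scene mug 0.91 [183.68 275.48] [ 0.673  -0.3893  0.    ]
scene mug 0.57 [363.392 232.8  ] [0.5515 0.1419 0.    ]
scene weight 0.95 [430.912 267.48 ] [0.6936 0.3187 0.    ]
```

View pics/top.png

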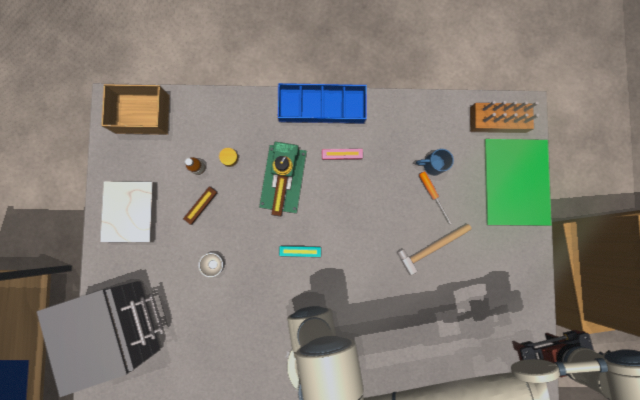

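View pics/scene.png

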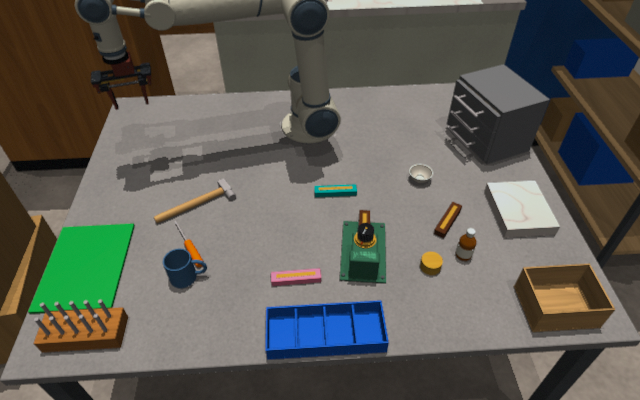

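Top view: the press is at about pixel (283,175), mouth towards the robot, with the dark handle's tail at (277,214). Scene view: screw at (365,232). The pink and turquoise bars are decoys. I'll bring the wrist camera over the press.

drive_tool:
  commands:
    - {"dx": 28,"dy": -38,"dz": -4}
    - {"dx": 28,"dy": -38,"dz": -4}
    - {"dx": 28,"dy": -38,"dz": -4}
    - {"dx": 28,"dy": -38,"dz": -4}
    - {"dx": 28,"dy": -38,"dz": -4}
    - {"dx": 28,"dy": -38,"dz": -4}
    - {"dx": 28,"dy": -38,"dz": -4}
    - {"dx": 28,"dy": -38,"dz": -4}
    - {"dx": 28,"dy": -38,"dz": -4}
    - {"dx": 28,"dy": -38,"dz": -4}
    - {"dx": 28,"dy": -38,"dz": -4}
    - {"dx": 28,"dy": -38,"dz": -4}
    - {"dx": 28,"dy": -38,"dz": -4}
    - {"dx": 28,"dy": -38,"dz": -4}
    - {"dx": 28,"dy": -38,"dz": -4}
    - {"dx": 28,"dy": -38,"dz": -4}
    - {"dx": 28,"dy": -38}
    - {"az": 0.12}
    - {"az": 0.12}
    - {"az": 0.11}

```text
invalid input
```

```bash
cat >> h.py <<'E'
from scipy.spatial.transform import Rotation as Rn
np.set_printoptions(precision=4,suppress=True)
def wrist():
    s=get_state(); f=viewer.grab_frame("wrist"); T=np.eye(4); T[:3,:3]=Rn.from_quat(s["orientation"]).as_matrix(); T[:3,3]=s["tcp_pos"]
    W=np.linalg.inv(T@f["T_tool_cam"]); f["R"]=W[:3,:3]; f["t"]=W[:3,3]; return s,f
def yaw(s): return Rn.from_quat(s["orientation"]).as_matrix()
E
python3 - <<'E'
from h import *
s,f=wrist(); print(s["clock"],s["tcp_pos"],yaw(s)[:,0],f["T_tool_cam"])
cv2.imwrite("pics/w1.png",f["image"])
for k,z in dict(screw_top=.139,pin_top=.142,stop_face=.030,handle_nose=.030,handle_tail=.030,handle=.018,press=0,bed=0).items():
        for r in nets.spot_point(k,f)[:2]:
            print(k,round(r["p"],2),np.array(r["position"])*[640,400],px2z(f,r["position"],z))
E
```

```text
1.6 [ 0.139  -0.5837  0.2417] [ 0.9728  0.2316 -0.    ] [[-0.0001 -0.9653 -0.2612  0.0711]
 [ 1.      0.0003 -0.0012  0.0012]
 [ 0.0012 -0.2612  0.9653 -0.1443]
 [ 0.      0.      0.      1.    ]]
```

View pics/w1.png

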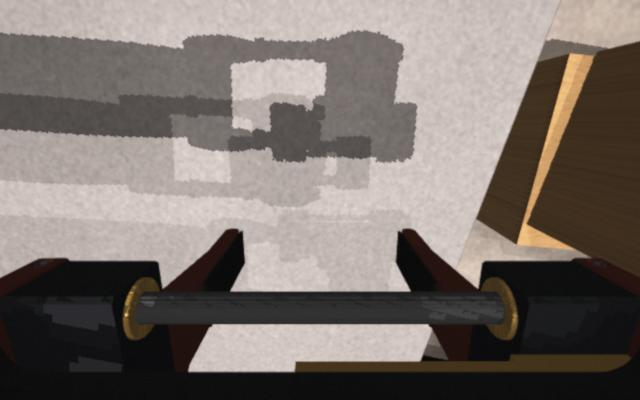

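drive_tool:
  commands:
    - {"dx": 28,"dy": -38,"dz": -4,"ax": 0,"ay": 0,"az": 0,"gripper": 87}
    - {"dx": 28,"dy": -38,"dz": -4,"ax": 0,"ay": 0,"az": 0,"gripper": 87}
    - {"dx": 28,"dy": -38,"dz": -4,"ax": 0,"ay": 0,"az": 0,"gripper": 87}
    - {"dx": 28,"dy": -38,"dz": -4,"ax": 0,"ay": 0,"az": 0,"gripper": 87}
    - {"dx": 28,"dy": -38,"dz": -4,"ax": 0,"ay": 0,"az": 0,"gripper": 87}
    - {"dx": 28,"dy": -38,"dz": -4,"ax": 0,"ay": 0,"az": 0,"gripper": 87}
    - {"dx": 28,"dy": -38,"dz": -4,"ax": 0,"ay": 0,"az": 0,"gripper": 87}
    - {"dx": 28,"dy": -38,"dz": -4,"ax": 0,"ay": 0,"az": 0,"gripper": 87}
    - {"dx": 28,"dy": -38,"dz": -4,"ax": 0,"ay": 0,"az": 0,"gripper": 87}
    - {"dx": 28,"dy": -38,"dz": -4,"ax": 0,"ay": 0,"az": 0,"gripper": 87}
    - {"dx": 28,"dy": -38,"dz": -4,"ax": 0,"ay": 0,"az": 0,"gripper": 87}
    - {"dx": 28,"dy": -38,"dz": -4,"ax": 0,"ay": 0,"az": 0,"gripper": 87}
    - {"dx": 28,"dy": -38,"dz": -4,"ax": 0,"ay": 0,"az": 0,"gripper": 87}
    - {"dx": 28,"dy": -38,"dz": -4,"ax": 0,"ay": 0,"az": 0,"gripper": 87}
    - {"dx": 28,"dy": -38,"dz": -4,"ax": 0,"ay": 0,"az": 0,"gripper": 87}
    - {"dx": 28,"dy": -38,"dz": -4,"ax": 0,"ay": 0,"az": 0,"gripper": 87}
    - {"dx": 28,"dy": -38,"dz": 0,"ax": 0,"ay": 0,"az": 0,"gripper": 87}
    - {"dx": 0,"dy": 0,"dz": 0,"ax": 0,"ay": 0,"az": 0.12,"gripper": 87}
    - {"dx": 0,"dy": 0,"dz": 0,"ax": 0,"ay": 0,"az": 0.12,"gripper": 87}
    - {"dx": 0,"dy": 0,"dz": 0,"ax": 0,"ay": 0,"az": 0.11,"gripper": 87}

```text
clock: 4.05
tcp_pos: [0.4524, 0.1556, 0.3054]
orientation: [0.998, -0.06, -0.0, 0.0]
wrist_force: [0.1, -0.8, -0.1]
grip_width: 0.99
```

```bash
python3 - <<'E'
from h import *
s,f=wrist(); print(s["clock"],s["tcp_pos"],yaw(s)[:,0])
cv2.imwrite("pics/w1.png",f["image"])
for k,z in dict(screw_top=.139,pin_top=.142,stop_face=.030,handle_nose=.030,handle_tail=.030,press=0).items():
        for r in nets.spot_point(k,f)[:2]:
            print(k,round(r["p"],2),np.array(r["position"])*[640,400],px2z(f,r["position"],z))
E
```

```text
4.05 [0.4524 0.1556 0.3054] [ 0.9928 -0.1195 -0.0005]
handle_nose 0.68 [337.792 222.6  ] [0.3747 0.138  0.03  ]
handle_nose 0.59 [323.2   28.68] [0.6293 0.1295 0.03  ]
handle_tail 0.79 [430.08 211.8 ] [0.3752 0.0041 0.03  ]
handle_tail 0.7 [321.92 141.68] [0.4927 0.1473 0.03  ]
press 0.97 [323.2   35.88] [0.6283 0.1293 0.    ]
```

View pics/w1.png

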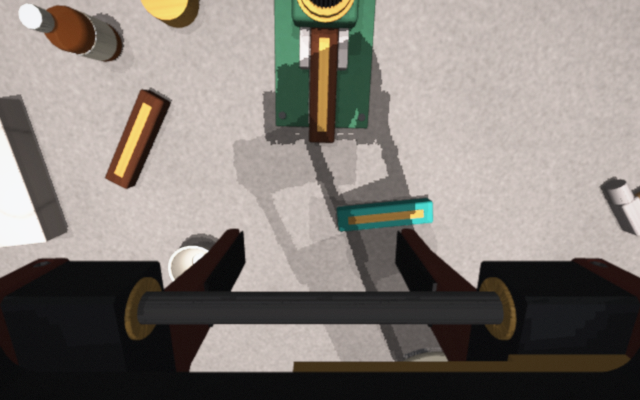

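drive_tool:
  commands:
    - {"dx": 45,"dy": 0,"dz": -5,"ax": 0,"ay": 0,"az": 0,"gripper": 87}
    - {"dx": 45,"dy": 0,"dz": -5,"ax": 0,"ay": 0,"az": 0,"gripper": 87}
    - {"dx": 30,"dy": 0,"dz": 0,"ax": 0,"ay": 0,"az": 0,"gripper": 87}
    - {"dx": 0,"dy": 0,"dz": 0,"ax": 0,"ay": 0,"az": 0,"gripper": 87}

```text
clock: 4.8
tcp_pos: [0.574, 0.1401, 0.3126]
orientation: [0.998, -0.059, -0.002, 0.001]
wrist_force: [0.1, -0.4, -1.0]
grip_width: 0.985
```

```bash
python3 - <<'E'
from h import *
s,f=wrist(); print(s["clock"],s["tcp_pos"],yaw(s)[:,0])
cv2.imwrite("pics/w2.png",f["image"])
for k,z in dict(screw_top=.139,pin_top=.142,press=0,handle_tail=.030).items():
        for r in nets.spot_point(k,f)[:2]:
            print(k,round(r["p"],2),np.array(r["position"])*[640,400],px2z(f,r["position"],z))
r=nets.outline_of("press",f)
print(r[0]["p"]); m=r[0]["pixels"]
g=f["image"].copy(); g[m]=g[m]//2+np.array([0,0,128],np.uint8)
cv2.imwrite("pics/w2m.png",np.vstack([f["image"][:290],g[:290]]))
E
```

```text
4.8 [0.574  0.1401 0.3126] [ 0.9931 -0.1168 -0.0037]
screw_top 0.84 [324.672 113.72 ] [0.6483 0.1255 0.139 ]
screw_top 0.72 [320.192 131.8  ] [0.6313 0.132  0.139 ]
pin_top 0.49 [326.016 111.68 ] [0.6501 0.124  0.142 ]
pin_top 0.49 [325.632 112.28 ] [0.6495 0.1244 0.142 ]
press 0.89 [322.112 131.6  ] [0.625  0.1297 0.    ]
handle_tail 0.91 [318.976 225.   ] [0.4923 0.15   0.03  ]
handle_tail 0.63 [412.288  59.68 ] [0.7026 0.0039 0.03  ]
0.84
```

View pics/w2m.png

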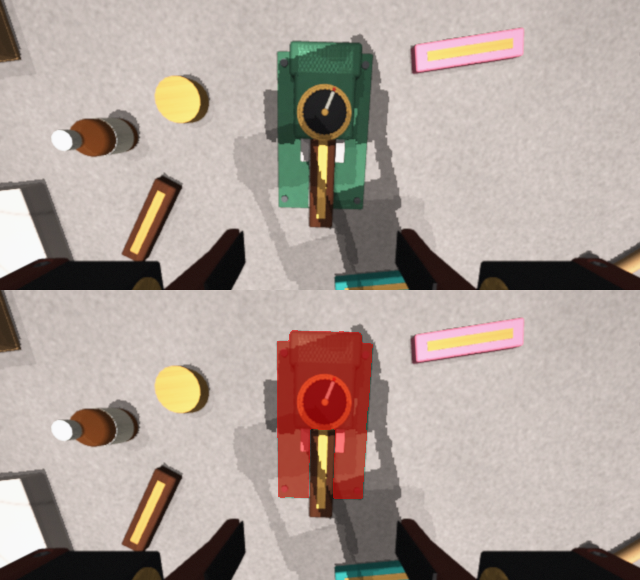

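```bash
cat > c.py <<'E'
import cv2,numpy as np
from h import px2z
from scipy.spatial.transform import Rotation as Rn
from rig import viewer
f=viewer.grab_frame("wrist")
T=np.eye(4);T[:3,:3]=Rn.from_quat([0.99825,-.0586,-.0018,.0005]).as_matrix();T[:3,3]=[.574,.1401,.3126]
W=np.linalg.inv(T@f["T_tool_cam"]);f["R"]=W[:3,:3];f["t"]=W[:3,3]
P=[px2z(f,[u/640,v/400],.008) for u,v in((277,207),(362,208),(372,52),(278,52))]
for p in P: print(p)
d=(P[2]+P[3]-P[0]-P[1])/2; print(d,np.linalg.norm(d),np.arctan2(d[1],d[0]))
d=P[0]-P[1]; print(np.linalg.norm(d),np.arctan2(-d[0],d[1]))
E
python3 c.py
```

```text
[0.5211 0.2117 0.008 ]
[0.5042 0.0821 0.008 ]
[0.7215 0.051  0.008 ]
[0.7363 0.1768 0.008 ]
[ 0.2163 -0.033   0.    ] 0.21876484524107934 -0.151453008942174
0.13074361935523623 -0.12975252312193009
```

drive_tool:
  commands:
    - {"dx": -37,"dy": 1,"dz": 0,"ax": 0,"ay": 0,"az": 0.03,"gripper": 0}
    - {"dx": -37,"dy": 1,"dz": 0,"ax": 0,"ay": 0,"az": 0,"gripper": 0}
    - {"dx": -35,"dy": 0,"dz": 20,"ax": 0,"ay": 0,"az": 0,"gripper": 0}
    - {"dx": 0,"dy": 0,"dz": 45,"ax": 0,"ay": 0,"az": 0,"gripper": 0}
    - {"dx": 0,"dy": 0,"dz": 45,"ax": 0,"ay": 0,"az": 0,"gripper": 0}
    - {"dx": 0,"dy": 0,"dz": 45,"ax": 0,"ay": 0,"az": 0,"gripper": 0}
    - {"dx": 0,"dy": 0,"dz": 45,"ax": 0,"ay": 0,"az": 0,"gripper": 0}
    - {"dx": 0,"dy": 0,"dz": 40,"ax": 0,"ay": 0,"az": 0,"gripper": 0}
    - {"dx": 0,"dy": 0,"dz": 20,"ax": 0,"ay": 0,"az": 0,"gripper": 0}
    - {"dx": 0,"dy": 0,"dz": 0,"ax": 0,"ay": 0,"az": 0,"gripper": 0}

```text
clock: 6.15
tcp_pos: [0.4607, 0.1535, 0.0524]
orientation: [0.997, -0.073, -0.003, 0.001]
wrist_force: [-0.6, -0.6, 0.1]
grip_width: 0.117
```

```bash
cat >> h.py <<'E'
O=np.array([.6264,.1299]); Y=-.148
def rep(s):
    u=np.array([np.cos(Y),np.sin(Y)]); v=np.array([-u[1],u[0]]); d=s["tcp_pos"][:2]-O; R=yaw(s)
    print(round(float(s["clock"]),2),"press xyz mm",np.round([d@u*1e3,d@v*1e3,s["tcp_pos"][2]*1e3],1),"yaw",np.round(np.arctan2(R[1,0],R[0,0]),3),"z",R[:,2],"F",np.round(s["wrist_force"],1),"T",np.round(s["wrist_torque"],3),"j6",round(float(s["joints"][5]),2),"w",round(float(s["grip_width"])*88,1))
E
python3 -c "
from h import *
s,f=wrist(); rep(s); cv2.imwrite('pics/w3.png',f['image'])"
```

```text
6.15 press xyz mm [-167.4   -1.1   52.4] yaw -0.146 z [-0.0056 -0.0014 -1.    ] F [-0.6 -0.6  0.1] T [ 0.029 -0.005  0.024] j6 1.97 w 10.3
```

View pics/w3.png

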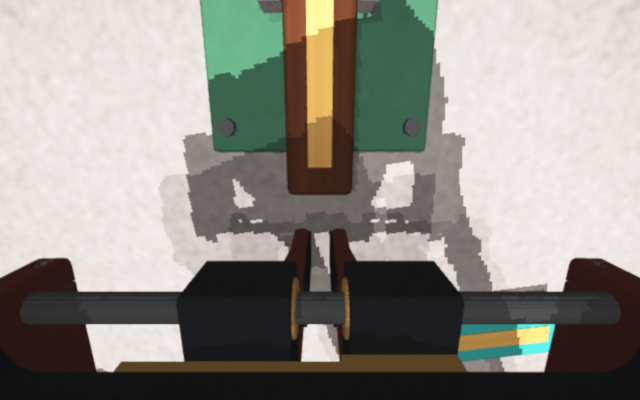

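drive_tool:
  commands:
    - {"dx": 5,"dy": -1,"dz": 5,"ax": 0,"ay": 0,"az": 0,"gripper": 0}
    - {"dx": 6,"dy": 0,"dz": 0,"ax": 0,"ay": 0,"az": 0,"gripper": 0}
    - {"dx": 5,"dy": 0,"dz": 0,"ax": 0,"ay": 0,"az": 0,"gripper": 0}
    - {"dx": 5,"dy": 0,"dz": 0,"ax": 0,"ay": 0,"az": 0,"gripper": 0}
    - {"dx": 5,"dy": 0,"dz": 0,"ax": 0,"ay": 0,"az": 0,"gripper": 0}
    - {"dx": 6,"dy": 0,"dz": 0,"ax": 0,"ay": 0,"az": 0,"gripper": 0}
    - {"dx": 6,"dy": 0,"dz": 0,"ax": 0,"ay": 0,"az": 0,"gripper": 0}
    - {"dx": 6,"dy": 0,"dz": 0,"ax": 0,"ay": 0,"az": 0,"gripper": 0}
    - {"dx": 6,"dy": 0,"dz": 0,"ax": 0,"ay": 0,"az": 0,"gripper": 0}
    - {"dx": 5,"dy": 0,"dz": 0,"ax": 0,"ay": 0,"az": 0,"gripper": 0}

```text
clock: 7.2
tcp_pos: [0.5184, 0.1468, 0.0506]
orientation: [0.997, -0.073, -0.0, 0.0]
wrist_force: [-1.7, 0.3, 1.3]
grip_width: 0.007
```

```bash
python3 -c "
from h import *
rep(get_state())"
```

```text
7.2 press xyz mm [-109.3    0.8   50.6] yaw -0.146 z [-0.0002  0.     -1.    ] F [-1.7  0.3  1.3] T [ 0.022  0.241 -0.023] j6 1.93 w 0.7
```

drive_tool:
  commands:
    - {"dx": 4,"dy": 0,"dz": 1,"ax": 0,"ay": 0,"az": 0,"gripper": 0}
    - {"dx": 4,"dy": 0,"dz": 1,"ax": 0,"ay": 0,"az": 0,"gripper": 0}
    - {"dx": 3,"dy": 0,"dz": 0,"ax": 0,"ay": 0,"az": 0,"gripper": 0}
    - {"dx": 2,"dy": 0,"dz": 0,"ax": 0,"ay": 0,"az": 0,"gripper": 0}
    - {"dx": 0,"dy": 0,"dz": 0,"ax": 0,"ay": 0,"az": 0,"gripper": 0}

```text
clock: 7.7
tcp_pos: [0.531, 0.1449, 0.0485]
orientation: [0.997, -0.073, 0.0, 0.0]
wrist_force: [-0.1, 0.0, -0.4]
grip_width: 0.004
```

drive_tool:
  commands:
    - {"dx": 1,"dy": 0,"dz": 0,"ax": 0,"ay": 0,"az": 0,"gripper": 0}
    - {"dx": 1,"dy": 0,"dz": 0,"ax": 0,"ay": 0,"az": 0,"gripper": 0}
    - {"dx": 1,"dy": 0,"dz": 0,"ax": 0,"ay": 0,"az": 0,"gripper": 0}

```text
clock: 8.0
tcp_pos: [0.5337, 0.1445, 0.0486]
orientation: [0.997, -0.073, -0.0, -0.0]
wrist_force: [-0.7, -0.3, -0.2]
grip_width: 0.006
```

```bash
python3 -c "
from h import *
rep(get_state())"
```

```text
8.0 press xyz mm [-93.9   0.8  48.6] yaw -0.146 z [-0.0002  0.     -1.    ] F [-0.7 -0.3 -0.2] T [ 0.052  0.142 -0.024] j6 1.92 w 0.5
```

drive_tool:
  commands:
    - {"dx": 1,"dy": 0,"dz": 0,"ax": 0,"ay": 0,"az": 0,"gripper": 0}
    - {"dx": 1,"dy": 0,"dz": 0,"ax": 0,"ay": 0,"az": 0,"gripper": 0}

```text
clock: 8.2
tcp_pos: [0.5353, 0.1443, 0.0486]
orientation: [0.997, -0.073, -0.001, 0.0]
wrist_force: [-6.1, -0.0, 1.8]
grip_width: 0.007
```

drive_tool:
  commands:
    - {"dx": 1,"dy": 0,"dz": 0,"ax": 0,"ay": 0,"az": 0,"gripper": 0}

```text
clock: 8.3
tcp_pos: [0.5354, 0.1443, 0.0486]
orientation: [0.997, -0.073, -0.002, 0.0]
wrist_force: [-10.4, -0.0, 4.8]
grip_width: 0.005
```

drive_tool:
  commands:
    - {"dx": 1,"dy": 0,"dz": 0,"ax": 0,"ay": 0,"az": 0,"gripper": 0}

```text
clock: 8.4
tcp_pos: [0.5354, 0.1443, 0.0486]
orientation: [0.997, -0.073, -0.003, 0.0]
wrist_force: [-14.3, 0.9, 7.9]
grip_width: 0.005
```

drive_tool:
  commands:
    - {"dx": -3,"dy": 0,"dz": 0,"ax": 0,"ay": 0,"az": 0,"gripper": 0}
    - {"dx": -10,"dy": 0,"dz": 0,"ax": 0,"ay": 0,"az": 0,"gripper": 0}
    - {"dx": -15,"dy": 0,"dz": -20,"ax": 0,"ay": 0,"az": 0,"gripper": 30}
    - {"dx": 0,"dy": 0,"dz": -45,"ax": 0,"ay": 0,"az": 0,"gripper": 87}
    - {"dx": 0,"dy": 0,"dz": -45,"ax": 0,"ay": 0,"az": 0,"gripper": 87}
    - {"dx": 0,"dy": 0,"dz": -45,"ax": 0,"ay": 0,"az": 0,"gripper": 87}
    - {"dx": 40,"dy": 0,"dz": 0,"ax": 0,"ay": 0,"az": 0,"gripper": 87}
    - {"dx": 35,"dy": 0,"dz": 0,"ax": 0,"ay": 0,"az": 0,"gripper": 87}
    - {"dx": 0,"dy": 0,"dz": 0,"ax": 0,"ay": 0,"az": 0,"gripper": 87}

```text
clock: 9.3
tcp_pos: [0.5863, 0.1362, 0.2017]
orientation: [0.997, -0.074, -0.001, 0.0]
wrist_force: [0.1, 0.2, -0.7]
grip_width: 0.604
```

```bash
python3 - <<'E'
from h import *
s,f=wrist(); rep(s)
cv2.imwrite("pics/w4.png",f["image"])
for k,z in dict(screw_top=.139,pin_top=.142).items():
        for r in nets.spot_point(k,f)[:2]:
            print(k,round(r["p"],2),np.array(r["position"])*[640,400],px2z(f,r["position"],z))
E
```

```text
9.3 press xyz mm [-40.6   0.3 201.7] yaw -0.148 z [-0.0011 -0.0009 -1.    ] F [ 0.1  0.2 -0.7] T [0.045 0.028 0.013] j6 1.89 w 53.2
screw_top 0.56 [319.872 131.2  ] [0.6488 0.126  0.139 ]
screw_top 0.19 [ 62.528 158.8  ] [0.6565 0.3014 0.139 ]
pin_top 0.42 [321.408 129.68 ] [0.6498 0.1248 0.142 ]
```

View pics/w4.png

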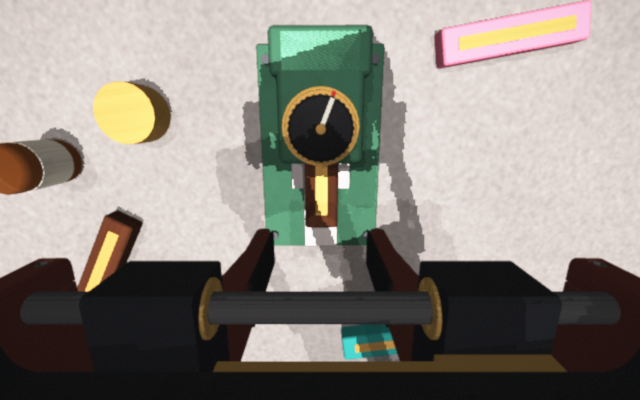

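drive_tool:
  commands:
    - {"dx": 32,"dy": 1,"dz": 0,"ax": 0,"ay": 0,"az": 0,"gripper": 87}
    - {"dx": 32,"dy": 0.5,"dz": 0,"ax": 0,"ay": 0,"az": 0,"gripper": 87}
    - {"dx": 0,"dy": 0,"dz": 0,"ax": 0,"ay": 0,"az": -0.14,"gripper": 87}
    - {"dx": 0,"dy": 0,"dz": 0,"ax": 0,"ay": 0,"az": -0.14,"gripper": 87}
    - {"dx": 0,"dy": 0,"dz": 0,"ax": 0,"ay": 0,"az": -0.14,"gripper": 87}
    - {"dx": 0,"dy": 0,"dz": 0,"ax": 0,"ay": 0,"az": -0.14,"gripper": 87}
    - {"dx": 0,"dy": 0,"dz": 0,"ax": 0,"ay": 0,"az": -0.14,"gripper": 87}
    - {"dx": 0,"dy": 0,"dz": 0,"ax": 0,"ay": 0,"az": -0.14,"gripper": 87}
    - {"dx": 0,"dy": 0,"dz": 0,"ax": 0,"ay": 0,"az": -0.14,"gripper": 87}
    - {"dx": 0,"dy": 0,"dz": 0,"ax": 0,"ay": 0,"az": -0.14,"gripper": 87}
    - {"dx": 0,"dy": 0,"dz": 0,"ax": 0,"ay": 0,"az": -0.14,"gripper": 87}
    - {"dx": 0,"dy": 0,"dz": 0,"ax": 0,"ay": 0,"az": -0.14,"gripper": 87}
    - {"dx": 0,"dy": 0,"dz": 0,"ax": 0,"ay": 0,"az": -0.14,"gripper": 87}
    - {"dx": 0,"dy": 0,"dz": 0,"ax": 0,"ay": 0,"az": -0.14,"gripper": 87}
    - {"dx": 0,"dy": 0,"dz": 0,"ax": 0,"ay": 0,"az": -0.14,"gripper": 87}
    - {"dx": 0,"dy": 0,"dz": 0,"ax": 0,"ay": 0,"az": -0.14,"gripper": 87}
    - {"dx": 0,"dy": 0,"dz": 0,"ax": 0,"ay": 0,"az": -0.14,"gripper": 87}
    - {"dx": 0,"dy": 0,"dz": 0,"ax": 0,"ay": 0,"az": -0.14,"gripper": 87}
    - {"dx": 0,"dy": 0,"dz": 0,"ax": 0,"ay": 0,"az": -0.14,"gripper": 87}
    - {"dx": 0,"dy": 0,"dz": 0,"ax": 0,"ay": 0,"az": -0.14,"gripper": 87}

```text
clock: 11.45
tcp_pos: [0.6461, 0.1269, 0.2048]
orientation: [0.372, 0.928, 0.0, 0.001]
wrist_force: [-0.0, 0.2, -0.3]
grip_width: 0.992
```

drive_tool:
  commands:
    - {"dx": 0,"dy": 0,"dz": 0,"ax": 0,"ay": 0,"az": -0.14,"gripper": 87}
    - {"dx": 0,"dy": 0,"dz": 0,"ax": 0,"ay": 0,"az": -0.14,"gripper": 87}
    - {"dx": 0,"dy": 0,"dz": 0,"ax": 0,"ay": 0,"az": -0.14,"gripper": 87}
    - {"dx": 0,"dy": 0,"dz": 0,"ax": 0,"ay": 0,"az": -0.06,"gripper": 87}
    - {"dx": 0,"dy": 0,"dz": 0,"ax": 0,"ay": 0,"az": 0,"gripper": 87}

```text
clock: 11.95
tcp_pos: [0.6463, 0.1268, 0.2047]
orientation: [0.143, 0.99, 0.0, 0.001]
wrist_force: [-0.5, -0.5, 0.3]
grip_width: 0.988
```

```bash
python3 - <<'E'
from h import *
s,f=wrist(); rep(s); print(s["tcp_pos"],s["joints"],yaw(s)[:,:2],"d_tool",yaw(s).T@(np.array([.6495,.1253,.129])-s["tcp_pos"])*1e3)
for k,z in dict(screw_top=.139,pin_top=.142).items():
        for r in nets.spot_point(k,f)[:1]:
            print(k,round(r["p"],2),np.array(r["position"])*[640,400],px2z(f,r["position"],z))
E
```

```text
11.95 press xyz mm [ 20.1  -0.1 204.7] yaw 2.855 z [ 0.0012  0.0003 -1.    ] F [-0.5 -0.5  0.3] T [ 0.03  -0.144  0.011] j6 -1.14 w 86.9
[0.6463 0.1268 0.2047] [ 0.142   0.246   1.124   0.0001  1.7704 -1.142 ] [[-0.9592  0.2828]
 [ 0.2828  0.9592]
 [-0.0011  0.0006]] d_tool [-3.4115 -0.5713 75.7113]
screw_top 0.69 [320.384 227.2  ] [0.652  0.1247 0.139 ]
pin_top 0.5 [323.2  229.88] [0.6535 0.1264 0.142 ]
```

drive_tool:
  commands:
    - {"dx": -5,"dy": 0,"dz": 15,"ax": 0,"ay": 0,"az": 0,"gripper": 87}
    - {"dx": 0,"dy": 0,"dz": 25,"ax": 0,"ay": 0,"az": 0,"gripper": 87}
    - {"dx": 0,"dy": 0,"dz": 20,"ax": 0,"ay": 0,"az": 0,"gripper": 87}
    - {"dx": 0,"dy": 0,"dz": 15,"ax": 0,"ay": 0,"az": 0,"gripper": 87}
    - {"dx": 0,"dy": 0,"dz": 0,"ax": 0,"ay": 0,"az": 0,"gripper": 87}
    - {"dx": 0,"dy": 0,"dz": 0,"ax": 0,"ay": 0,"az": 0,"gripper": 87}

```text
clock: 12.7
tcp_pos: [0.6521, 0.1248, 0.1285]
orientation: [0.144, 0.99, -0.0, -0.0]
wrist_force: [0.6, -0.1, 0.2]
grip_width: 0.989
```

```bash
python3 -c "
from h import *
s=get_state();rep(s); print(s['tcp_pos'],s['effort'][5])"
```

```text
12.7 press xyz mm [ 26.1  -1.2 128.5] yaw 2.854 z [-0.0004 -0.     -1.    ] F [ 0.6 -0.1  0.2] T [ 0.043 -0.228 -0.011] j6 -1.14 w 87.0
[0.6521 0.1248 0.1285] 0.0034429167135385796
```

Close on the screw.

drive_tool:
  commands:
    - {"dx": 0,"dy": 0,"dz": 0,"ax": 0,"ay": 0,"az": 0,"gripper": 36}
    - {"dx": 0,"dy": 0,"dz": 0,"ax": 0,"ay": 0,"az": 0,"gripper": 36}
    - {"dx": 0,"dy": 0,"dz": 0,"ax": 0,"ay": 0,"az": 0,"gripper": 36}
    - {"dx": 0,"dy": 0,"dz": 0,"ax": 0,"ay": 0,"az": 0,"gripper": 30}
    - {"dx": 0,"dy": 0,"dz": 0,"ax": 0,"ay": 0,"az": 0,"gripper": 30}
    - {"dx": 0,"dy": 0,"dz": 0,"ax": 0,"ay": 0,"az": 0,"gripper": 30}
    - {"dx": 0,"dy": 0,"dz": 0,"ax": 0,"ay": 0,"az": 0,"gripper": 30}
    - {"dx": 0,"dy": 0,"dz": 0,"ax": 0,"ay": 0,"az": 0,"gripper": 30}

```text
clock: 13.5
tcp_pos: [0.6523, 0.1256, 0.1289]
orientation: [0.143, 0.99, 0.001, 0.0]
wrist_force: [1.8, 4.0, -0.0]
grip_width: 0.5
```

```bash
python3 -c "
from h import *
s=get_state();rep(s); print(s['tcp_pos'],s['effort'][5])"
```

```text
13.5 press xyz mm [ 26.3  -0.5 128.9] yaw 2.854 z [ 0.0008  0.0011 -1.    ] F [ 1.8  4.  -0. ] T [ 0.635 -0.369 -0.052] j6 -1.14 w 44.0
[0.6523 0.1256 0.1289] -0.03921435680240393
```

drive_tool:
  commands:
    - {"dx": 0,"dy": 1,"dz": 0,"ax": 0,"ay": 0,"az": 0.05,"gripper": 30}
    - {"dx": 0,"dy": 0,"dz": 0,"ax": 0,"ay": 0,"az": 0.05,"gripper": 30}
    - {"dx": 0,"dy": 0,"dz": 0,"ax": 0,"ay": 0,"az": 0.05,"gripper": 30}
    - {"dx": 0,"dy": 0,"dz": 0,"ax": 0,"ay": 0,"az": 0.05,"gripper": 30}
    - {"dx": 0,"dy": 0,"dz": 0,"ax": 0,"ay": 0,"az": 0.05,"gripper": 30}
    - {"dx": 0,"dy": 0,"dz": 0,"ax": 0,"ay": 0,"az": 0.05,"gripper": 30}

```text
clock: 14.1
tcp_pos: [0.6521, 0.1251, 0.1288]
orientation: [0.291, 0.957, -0.001, -0.0]
wrist_force: [-1.2, -0.0, 2.6]
grip_width: 0.495
```

```bash
cat > r.py <<'E'
from h import *
s=get_state();rep(s); print(s['tcp_pos'],"eff6",round(float(s['effort'][5]),3))
E
python3 r.py
```

```text
14.1 press xyz mm [ 26.1  -0.9 128.8] yaw 2.552 z [-0.0007 -0.0014 -1.    ] F [-1.2 -0.   2.6] T [-0.192  0.054  0.184] j6 -0.84 w 43.6
[0.6521 0.1251 0.1288] eff6 -0.502
```

drive_tool:
  commands:
    - {"dx": 0,"dy": 0,"dz": 0,"ax": 0,"ay": 0,"az": 0.05,"gripper": 30}
    - {"dx": 0,"dy": 0,"dz": 0,"ax": 0,"ay": 0,"az": 0.05,"gripper": 30}
    - {"dx": 0,"dy": 0,"dz": 0,"ax": 0,"ay": 0,"az": 0.05,"gripper": 30}
    - {"dx": 0,"dy": 0,"dz": 0,"ax": 0,"ay": 0,"az": 0.05,"gripper": 30}
    - {"dx": 0,"dy": 0,"dz": 0,"ax": 0,"ay": 0,"az": 0.05,"gripper": 30}
    - {"dx": 0,"dy": 0,"dz": 0,"ax": 0,"ay": 0,"az": 0.05,"gripper": 30}

```text
clock: 14.7
tcp_pos: [0.6517, 0.1246, 0.1288]
orientation: [0.431, 0.903, -0.001, -0.0]
wrist_force: [-3.7, -1.4, 2.4]
grip_width: 0.497
```

```bash
python3 r.py
```

```text
14.7 press xyz mm [ 25.8  -1.5 128.8] yaw 2.251 z [-0.0019 -0.0022 -1.    ] F [-3.7 -1.4  2.4] T [-0.427  0.513  0.161] j6 -0.54 w 43.7
[0.6517 0.1246 0.1288] eff6 -0.498
```

drive_tool:
  commands:
    - {"dx": 0,"dy": -1,"dz": 0,"ax": 0,"ay": 0,"az": 0.05,"gripper": 30}
    - {"dx": 0,"dy": 0,"dz": 0,"ax": 0,"ay": 0,"az": 0.05,"gripper": 30}
    - {"dx": 0,"dy": 0,"dz": 0,"ax": 0,"ay": 0,"az": 0.05,"gripper": 30}
    - {"dx": 0,"dy": 0,"dz": 0,"ax": 0,"ay": 0,"az": 0.05,"gripper": 30}
    - {"dx": 0,"dy": 0,"dz": 0,"ax": 0,"ay": 0,"az": 0.05,"gripper": 30}

```text
clock: 15.2
tcp_pos: [0.6511, 0.1243, 0.1288]
orientation: [0.54, 0.842, -0.001, -0.0]
wrist_force: [-2.0, -1.2, 2.2]
grip_width: 0.498
```

```bash
python3 r.py
```

```text
15.2 press xyz mm [ 25.3  -1.9 128.8] yaw 2.001 z [-0.0013 -0.0016 -1.    ] F [-2.  -1.2  2.2] T [-0.243  0.286  0.229] j6 -0.29 w 43.8
[0.6511 0.1243 0.1288] eff6 -0.501
```

drive_tool:
  commands:
    - {"dx": 0,"dy": 0,"dz": 0,"ax": 0,"ay": 0,"az": 0.05,"gripper": 30}
    - {"dx": 0,"dy": 0,"dz": 0,"ax": 0,"ay": 0,"az": 0.05,"gripper": 30}

```text
clock: 15.4
tcp_pos: [0.6509, 0.1242, 0.1288]
orientation: [0.581, 0.814, -0.001, -0.0]
wrist_force: [-2.7, -1.2, 2.8]
grip_width: 0.497
```

```bash
python3 r.py
```

```text
15.4 press xyz mm [ 25.1  -2.  128.8] yaw 1.901 z [-0.0017 -0.0018 -1.    ] F [-2.7 -1.2  2.8] T [-0.293  0.45   0.157] j6 -0.19 w 43.7
[0.6509 0.1242 0.1288] eff6 -0.499
```

drive_tool:
  commands:
    - {"dx": 0,"dy": -0.5,"dz": 0,"ax": 0,"ay": 0,"az": 0.05,"gripper": 30}
    - {"dx": 0,"dy": 0,"dz": 0,"ax": 0,"ay": 0,"az": 0.05,"gripper": 30}
    - {"dx": 0,"dy": 0,"dz": 0,"ax": 0,"ay": 0,"az": 0.05,"gripper": 30}
    - {"dx": 0,"dy": 0,"dz": 0,"ax": 0,"ay": 0,"az": 0.05,"gripper": 30}

```text
clock: 15.8
tcp_pos: [0.6505, 0.1242, 0.1288]
orientation: [0.659, 0.752, -0.001, -0.0]
wrist_force: [-2.6, -1.0, 1.3]
grip_width: 0.494
```

```bash
python3 r.py
```

```text
15.8 press xyz mm [ 24.7  -2.1 128.8] yaw 1.702 z [-0.0017 -0.0016 -1.    ] F [-2.6 -1.   1.3] T [-0.215  0.423  0.147] j6 0.01 w 43.5
[0.6505 0.1242 0.1288] eff6 -0.5
```

drive_tool:
  commands:
    - {"dx": 0,"dy": -0.5,"dz": 0,"ax": 0,"ay": 0,"az": 0.05,"gripper": 30}
    - {"dx": 0,"dy": 0,"dz": 0,"ax": 0,"ay": 0,"az": 0.05,"gripper": 30}
    - {"dx": 0,"dy": 0,"dz": 0,"ax": 0,"ay": 0,"az": 0.05,"gripper": 30}
    - {"dx": 0,"dy": 0,"dz": 0,"ax": 0,"ay": 0,"az": 0.05,"gripper": 30}

```text
clock: 16.2
tcp_pos: [0.65, 0.1241, 0.1288]
orientation: [0.731, 0.682, -0.001, 0.0]
wrist_force: [-2.3, -0.5, 2.0]
grip_width: 0.496
```

```bash
python3 r.py
```

```text
16.2 press xyz mm [ 24.2  -2.2 128.8] yaw 1.501 z [-0.0015 -0.0015 -1.    ] F [-2.3 -0.5  2. ] T [-0.176  0.424  0.216] j6 0.21 w 43.6
[0.65   0.1241 0.1288] eff6 -0.501
```

drive_tool:
  commands:
    - {"dx": 0,"dy": -0.5,"dz": 0,"ax": 0,"ay": 0,"az": 0.05,"gripper": 30}
    - {"dx": 0,"dy": 0,"dz": 0,"ax": 0,"ay": 0,"az": 0.05,"gripper": 30}
    - {"dx": 0,"dy": 0,"dz": 0,"ax": 0,"ay": 0,"az": 0.05,"gripper": 30}
    - {"dx": 0,"dy": 0,"dz": 0,"ax": 0,"ay": 0,"az": 0.05,"gripper": 30}

```text
clock: 16.6
tcp_pos: [0.6496, 0.1242, 0.1289]
orientation: [0.796, 0.606, -0.001, 0.0]
wrist_force: [-2.3, -1.3, 1.9]
grip_width: 0.498
```

```bash
python3 r.py
```

```text
16.6 press xyz mm [ 23.8  -2.2 128.9] yaw 1.301 z [-0.0014 -0.0014 -1.    ] F [-2.3 -1.3  1.9] T [-0.162  0.423  0.163] j6 0.41 w 43.8
[0.6496 0.1242 0.1289] eff6 -0.502
```

drive_tool:
  commands:
    - {"dx": 0,"dy": 0,"dz": 0,"ax": 0,"ay": 0,"az": 0.05,"gripper": 30}
    - {"dx": 0,"dy": 0,"dz": 0,"ax": 0,"ay": 0,"az": 0.05,"gripper": 30}
    - {"dx": 0,"dy": 0,"dz": 0,"ax": 0,"ay": 0,"az": 0.05,"gripper": 30}
    - {"dx": 0,"dy": 0,"dz": 0,"ax": 0,"ay": 0,"az": 0.05,"gripper": 30}

```text
clock: 17.0
tcp_pos: [0.6492, 0.1244, 0.1288]
orientation: [0.852, 0.523, -0.001, -0.0]
wrist_force: [-3.0, -0.3, 2.9]
grip_width: 0.497
```

```bash
python3 r.py
```

```text
17.0 press xyz mm [ 23.4  -2.  128.8] yaw 1.102 z [-0.0023 -0.0011 -1.    ] F [-3.  -0.3  2.9] T [-0.012  0.652  0.122] j6 0.61 w 43.7
[0.6492 0.1244 0.1288] eff6 -0.499
```

drive_tool:
  commands:
    - {"dx": 0,"dy": -0.5,"dz": 0,"ax": 0,"ay": 0,"az": 0.05,"gripper": 30}
    - {"dx": 0,"dy": 0,"dz": 0,"ax": 0,"ay": 0,"az": 0.05,"gripper": 30}
    - {"dx": 0,"dy": 0,"dz": 0,"ax": 0,"ay": 0,"az": 0.05,"gripper": 30}
    - {"dx": 0,"dy": 0,"dz": 0,"ax": 0,"ay": 0,"az": 0.05,"gripper": 30}

```text
clock: 17.4
tcp_pos: [0.6488, 0.1247, 0.1288]
orientation: [0.9, 0.436, -0.001, 0.0]
wrist_force: [-2.7, -0.8, 3.0]
grip_width: 0.499
```

```bash
python3 r.py
```

```text
17.4 press xyz mm [ 23.   -1.9 128.8] yaw 0.902 z [-0.0021 -0.0011 -1.    ] F [-2.7 -0.8  3. ] T [0.015 0.65  0.226] j6 0.81 w 44.0
[0.6488 0.1247 0.1288] eff6 -0.5
```

drive_tool:
  commands:
    - {"dx": 0,"dy": 0,"dz": 0,"ax": 0,"ay": 0,"az": 0.05,"gripper": 30}
    - {"dx": 0,"dy": 0,"dz": 0,"ax": 0,"ay": 0,"az": 0.05,"gripper": 30}
    - {"dx": 0,"dy": 0,"dz": 0,"ax": 0,"ay": 0,"az": 0.05,"gripper": 30}

```text
clock: 17.7
tcp_pos: [0.6486, 0.1249, 0.1289]
orientation: [0.93, 0.367, -0.001, -0.0]
wrist_force: [-3.9, -0.2, 3.4]
grip_width: 0.496
```

```bash
python3 r.py
```

```text
17.7 press xyz mm [ 22.7  -1.7 128.9] yaw 0.752 z [-0.0026 -0.0007 -1.    ] F [-3.9 -0.2  3.4] T [0.105 0.809 0.143] j6 0.96 w 43.7
[0.6486 0.1249 0.1289] eff6 -0.499
```

drive_tool:
  commands:
    - {"dx": -0.8,"dy": -1.4,"dz": 0,"ax": 0,"ay": 0,"az": 0.05,"gripper": 30}
    - {"dx": 0,"dy": 0,"dz": 0,"ax": 0,"ay": 0,"az": 0.05,"gripper": 30}
    - {"dx": 0,"dy": 0,"dz": 0,"ax": 0,"ay": 0,"az": 0.05,"gripper": 30}

```text
clock: 18.0
tcp_pos: [0.6482, 0.1252, 0.1289]
orientation: [0.955, 0.296, 0.0, 0.0]
wrist_force: [0.7, -0.4, 0.5]
grip_width: 0.498
```

```bash
python3 r.py
```

```text
18.0 press xyz mm [ 22.3  -1.5 128.9] yaw 0.602 z [ 0.0004 -0.0009 -1.    ] F [ 0.7 -0.4  0.5] T [ 0.103 -0.075  0.129] j6 1.11 w 43.8
[0.6482 0.1252 0.1289] eff6 -0.506
```

drive_tool:
  commands:
    - {"dx": 0,"dy": 0,"dz": 0,"ax": 0,"ay": 0,"az": 0.05,"gripper": 30}
    - {"dx": 0,"dy": 0,"dz": 0,"ax": 0,"ay": 0,"az": 0.05,"gripper": 30}
    - {"dx": 0,"dy": 0,"dz": 0,"ax": 0,"ay": 0,"az": 0.05,"gripper": 30}
    - {"dx": 0,"dy": 0,"dz": 0,"ax": 0,"ay": 0,"az": 0.05,"gripper": 30}

```text
clock: 18.4
tcp_pos: [0.6481, 0.1255, 0.1289]
orientation: [0.98, 0.2, -0.0, 0.0]
wrist_force: [0.2, 1.5, 1.2]
grip_width: 0.5
```

```bash
python3 r.py
```

```text
18.4 press xyz mm [ 22.1  -1.2 128.9] yaw 0.402 z [-0.0001 -0.0003 -1.    ] F [0.2 1.5 1.2] T [0.309 0.006 0.151] j6 1.31 w 44.0
[0.6481 0.1255 0.1289] eff6 -0.5
```

drive_tool:
  commands:
    - {"dx": 0,"dy": -0.5,"dz": 0,"ax": 0,"ay": 0,"az": 0.05,"gripper": 30}
    - {"dx": 0,"dy": 0,"dz": 0,"ax": 0,"ay": 0,"az": 0.05,"gripper": 30}
    - {"dx": 0,"dy": 0,"dz": 0,"ax": 0,"ay": 0,"az": 0.05,"gripper": 30}
    - {"dx": 0,"dy": 0,"dz": 0,"ax": 0,"ay": 0,"az": 0.05,"gripper": 30}

```text
clock: 18.8
tcp_pos: [0.6479, 0.126, 0.1288]
orientation: [0.995, 0.101, 0.0, 0.0]
wrist_force: [0.6, 1.1, 1.3]
grip_width: 0.498
```

```bash
python3 r.py
```

```text
18.8 press xyz mm [ 21.9  -0.7 128.8] yaw 0.202 z [ 0.     -0.0004 -1.    ] F [0.6 1.1 1.3] T [ 0.255 -0.014  0.268] j6 1.51 w 43.8
[0.6479 0.126  0.1288] eff6 -0.339
```

drive_tool:
  commands:
    - {"dx": 0,"dy": 0,"dz": 0,"ax": 0,"ay": 0,"az": 0.05,"gripper": 30}
    - {"dx": 0,"dy": 0,"dz": 0,"ax": 0,"ay": 0,"az": 0.05,"gripper": 30}

```text
clock: 19.0
tcp_pos: [0.6479, 0.1262, 0.1289]
orientation: [0.999, 0.051, 0.0, 0.0]
wrist_force: [0.7, 0.4, 1.6]
grip_width: 0.497
```

```bash
python3 r.py
```

```text
19.0 press xyz mm [ 21.8  -0.5 128.9] yaw 0.102 z [ 0. -0. -1.] F [0.7 0.4 1.6] T [0.439 0.018 0.292] j6 1.61 w 43.7
[0.6479 0.1262 0.1289] eff6 -0.338
```

drive_tool:
  commands:
    - {"dx": 0,"dy": 0,"dz": 0,"ax": 0,"ay": 0,"az": 0.05,"gripper": 30}
    - {"dx": 0,"dy": 0,"dz": 0,"ax": 0,"ay": 0,"az": 0.05,"gripper": 30}

```text
clock: 19.2
tcp_pos: [0.6479, 0.1264, 0.1288]
orientation: [1.0, 0.001, -0.0, -0.0]
wrist_force: [0.6, 1.3, 0.9]
grip_width: 0.495
```

```bash
python3 r.py
```

```text
19.2 press xyz mm [ 21.8  -0.3 128.8] yaw 0.002 z [-0.      0.0003 -1.    ] F [0.6 1.3 0.9] T [ 0.511 -0.042  0.291] j6 1.71 w 43.5
[0.6479 0.1264 0.1288] eff6 -0.336
```

drive_tool:
  commands:
    - {"dx": 0,"dy": 0,"dz": 0,"ax": 0,"ay": 0,"az": 0,"gripper": 87}
    - {"dx": 0,"dy": 0,"dz": 0,"ax": 0,"ay": 0,"az": 0,"gripper": 87}
    - {"dx": 0,"dy": 0,"dz": 0,"ax": 0,"ay": 0,"az": 0,"gripper": 87}
    - {"dx": 0,"dy": 0,"dz": 0,"ax": 0,"ay": 0,"az": 0,"gripper": 87}
    - {"dx": 0,"dy": 0,"dz": -20,"ax": 0,"ay": 0,"az": 0,"gripper": 87}
    - {"dx": 0,"dy": 0,"dz": -30,"ax": 0,"ay": 0,"az": 0,"gripper": 87}
    - {"dx": 0,"dy": 0,"dz": -30,"ax": 0,"ay": 0,"az": 0,"gripper": 87}
    - {"dx": -40,"dy": 0,"dz": 0,"ax": 0,"ay": 0,"az": 0.05,"gripper": 87}
    - {"dx": -30,"dy": -10,"dz": 0,"ax": 0,"ay": 0,"az": 0.1,"gripper": 87}
    - {"dx": 0,"dy": 0,"dz": 0,"ax": 0,"ay": 0,"az": 0,"gripper": 87}
    - {"dx": 0,"dy": 0,"dz": 0,"ax": 0,"ay": 0,"az": 0,"gripper": 87}

```text
clock: 20.3
tcp_pos: [0.5784, 0.1375, 0.209]
orientation: [0.997, -0.072, 0.001, 0.0]
wrist_force: [0.1, -0.3, -0.4]
grip_width: 0.988
```

```bash
python3 - <<'E'
from h import *
s,f=wrist(); rep(s)
im=f["image"]; p=proj(f,[.650,.1255,.139]).astype(int); t=proj(f,[O[0]-.08*.989,O[1]+.08*.147,.042]); print(p,"expected tail top",t)
x0=max(p[0]-70,0);y0=max(p[1]-60,0); c=im[y0:y0+180,x0:x0+140]; print(x0,y0)
cv2.imwrite("pics/w5.png",cv2.resize(c,None,fx=3.3,fy=3.3,interpolation=cv2.INTER_CUBIC))
E
```

```text
20.3 press xyz mm [-48.5   0.4 209. ] yaw -0.144 z [ 0.0011 -0.0002 -1.    ] F [ 0.1 -0.3 -0.4] T [ 0.035  0.058 -0.03 ] j6 1.89 w 86.9
[320 117] expected tail top [319.4776 217.8095]
250 57
```

View pics/w5.png

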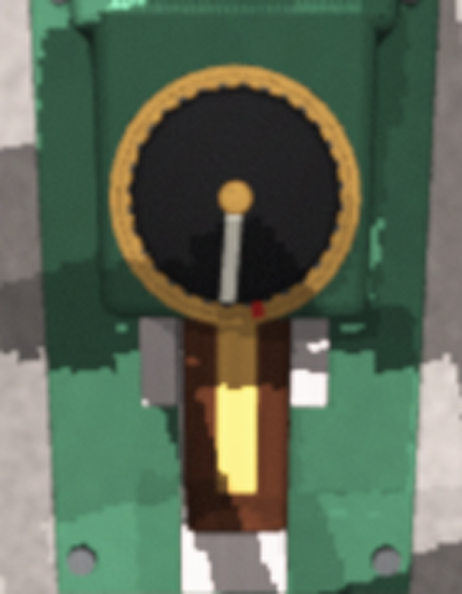

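The crop shows the white line pointing just left of straight down and the red mark at (258,308), just to its right. That is about 0.26 rad of clockwise slip. The handle's tail is at image row 217, and 217.8 is expected when home.

```bash
python3 -c "
from rig import *
print(hand_in())"
```

```text
the job is handed in; nothing more can be done
None
```

I slid the handle home, clamped it, let go and handed the job in at about 20 s. The hand-in gives no verdict.

- **Handle:** I pushed it at the tail with the closed fingers until it stopped. The wrist force peaked at 14 N along the push, 16 N in all, against the 25 N limit. In the last picture the tail is at image row 217, and 217.8 is where it should be when home.
- **Thumbscrew:** I turned it 2.85 rad clockwise in one grasp. The wrist moment rose from about 0.17 to 0.29 N m and held there over three readings. The joint 6 effort stepped by 0.16 N m at the same point. I stopped about 0.2 rad into that level stretch.
- **Slip:** After release, the white line stands about 0.26 rad past the red mark, inside the 0.2 to 0.4 rad target and well short of 0.785 rad.
- **Clear of the bench:** The gripper is open and about 7 cm above the screw, with no contact force, and I felt no contact with the other things on the bench.

**Disagreements and gaps:**
- The moment readings scattered by about ±0.05 N m, so I relied on the joint 6 effort for the moment of slip.
- My grasp was about 2 mm off the screw's axis. That gave small side forces of up to 4 N, which I corrected along the way.
- The clamping force on the bed could not be measured directly.

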